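Shut down the tracing light box

TASK

Shut down the illustrator's light box: first turn its brightness dial fully anticlockwise to the end stop, then slide the blue dust cover aside off the red power button, press the button all the way down and let it spring back, and slide the cover back until it is fully closed. Do not disturb the ink bottle, the glass tumbler or the red pencil case.

Things in the scene. Friction and masses are not known exactly. Their poses are not given: they have to be found in the camera images.
- light_box: Tracing light box, fixed to the desk. Origin: on the desk under the centre of its grey control deck (110 mm in x, 390 mm in y, top 20 mm above the desk), which carries the two control units side by side, their centres 93 mm to either side of the origin along y; which unit is on which side varies. The lit panel (260 x 390 mm, 36 mm high) begins 55 mm beyond the origin along +x. z up.
- power_unit: Grey plastic housing, 100 mm in x, 180 mm in y, 25 mm high, fixed on the control deck with the same yaw as the light box. Origin: centre of its underside, 20 mm above the desk. Its red button lies at (0, -40 mm) in its frame. Two aluminium guide rails run along y, 84 mm apart (78 mm clear between them), their tops 44 mm above the unit's underside. The blue cover slides between them along the unit's y axis.
- cover (a joint): Slide of the dust cover, in m: 0 = fully closed over the button (end stop), grows as the cover moves along the power unit's +y, 0.075 = fully open (end stop). The button is wholly uncovered from 0.051 on. It starts closed or up to 6 mm ajar. About 1.5 N of friction; it stays where it is left.
- cover_grip (a point): Point on the yellow grip fin of the blue cover, 25 mm above the cover plate and 5 mm below the fin's top. The fin stands up at the cover plate's centre: 12 mm thick along the slide (y), 56 mm long in x, 30 mm high above the plate. The plate is 74 mm (x) by 68 mm (y), 5 mm thick, its top 62 mm above the desk. The point's axes are those of the power unit; it moves with the cover.
- button_top (a point): Centre of the top of the red push button, 34 mm in diameter, 53 mm above the desk when released (8 mm proud of the housing, just below the closed cover). Pressed straight down.
- power_button (a joint): Travel of the red button, in m: 0 = released, 0.006 = fully down. A spring pushes it back up: 2 N to start it, 5 N fully down.
- brightness_unit: Grey plastic housing like the power unit (100 mm in x, 180 mm in y, 25 mm high), fixed on the control deck with the same yaw as the light box. Origin: centre of its underside, 20 mm above the desk. The dial's vertical axis passes through its origin.
- dial (a joint): Angle of the black brightness dial, in rad: 0 = minimum, the anticlockwise end stop; grows as it turns clockwise seen from above, up to 2.6 at the other stop. Light friction (0.04 N m), stays where it is left. At 0 the white pointer line points along the brightness unit's +x, to the red mark on the housing.
- dial_grip (a point): Point on the dial's axis, inside its grip bar: 23 mm above the dial's round skirt (64 mm diameter), 7 mm below the bar's top, 81 mm above the desk. The grip bar is 60 mm long, 14 mm thick and 30 mm high above the skirt. The point's x axis lies along the bar and turns with the dial.
- ink_mid (a point): Centre of the closed black ink bottle (60 mm diameter, 110 mm high) that stands loose to the left of the light box. Leave alone.
- tumbler_mid (a point): Centre of the glass tumbler (76 mm rim diameter, 85 mm high) that stands loose to the right of the light box. Leave alone.
- case_mid (a point): Centre of the red pencil case (round, 76 mm thick, 190 mm long) that lies loose on the lit panel. Leave alone.

How it is judged (in metres and radians):
On the way, in this order (a step that is already met when the one before it is completed fails the run):
1. the dial is turned to its anticlockwise end stop (below 0.08 rad) (value of joint dial below 0.08 rad), for 0.2 s.
2. the cover is slid off the button (opened more than 50 mm) (value of joint cover above 0.05 m), for 0.2 s.
3. the button is pressed down (more than 4.5 of its 6 mm) with the cover open (value of joint power_button above 0.0045 m and value of joint cover above 0.04 m), for 0.1 s.
4. the cover is slid back closed (within 3 mm), the button released (value of joint cover below 0.003 m and value of joint power_button below 0.0015 m), for 0.2 s.
At the end, for the whole second after the job is handed in: The dial is at its anticlockwise stop (within 0.08 rad), the cover is closed (within 3 mm), the button has sprung back (within 1.5 mm), and the ink bottle, tumbler and pencil case are within 20 mm of where they started (all of step 4 and value of joint dial below 0.08 rad and distance of each of ink_mid, tumbler_mid, case_mid from where it was at the start of the episode below 0.02 m); the robot touches nothing.
It fails at once if the ink bottle is knocked or moved by more than 20 mm (distance of ink_mid from where it was at the start of the episode above 0.02 m).
It fails at once if the tumbler is knocked or moved by more than 20 mm (distance of tumbler_mid from where it was at the start of the episode above 0.02 m).
It fails at once if the pencil case is knocked or moved by more than 20 mm (distance of case_mid from where it was at the start of the episode above 0.02 m).
It also fails if it takes over 67 s, if anything falls off the work surface, if the arm or the gripper's body presses on something with over 40 N, if the wrist force passes 120 N, or if a joint passes its speed limit or range.

ROBOT

A 7-joint arm with a two-finger parallel gripper is mounted at the origin on the work surface. World frame = base frame: x ahead of the robot, y to its left, z up, the work surface at z = 0. Lengths are in m, angles in degrees, forces in N, time in s.
With the tool pointing down it reaches from about 0.4 to 0.925 m from the base axis. Payload 4.1 kg.
Tool frame: the origin (TCP) lies on the centre line of the jaws, within the pads' length; the fingertips stand 17 mm ahead of it and the grasp point (between the pads) lies 2 mm behind it (arm.tip_extent is the distance from the TCP to the fingertips, in m); z points along the fingers, y is the line along which they close (so a half turn about z gives the same grasp; the last joint's range is limited). The gripper opens to 85 mm and grips with 20 to 120 N. Pads are 22 mm wide; open, the fingers measure 114 mm over their backs; the gripper's body (76 mm by 85 mm) begins 54 mm behind the grasp point. The pads swing forward as they close: fully open they stand 13 mm farther back than shut.
Start: joints at [64.859, 22.827, 2.584, 88.041, -1.071, 69.15, -2.905], TCP at [0.217, -0.613, 0.248] pointing down, gripper open.
Joint ranges: [-161.44, 161.44], [-28.35, 127.94], [-78.24, 83.42], [0, 140.83], [-78.03, 258.03], [13.02, 114.36], [-168.23, 168.23]. Speed limits (degrees/s): [147.25, 147.25, 180, 180, 180, 180, 180].

INTERFACE

Orientations are given as [roll, pitch, yaw] about the fixed x, y, z axes, in that order (R = Rz(yaw) Ry(pitch) Rx(roll)).
In Python, from station import sensors, eyes, close_job, arm gives the robot as it stands.
- The arm moves only by the tool send_rows, never from a script. Its arguments are lists of equal length, an entry for each row: "gripper": the opening, from 0 (shut) to 1 (fully open); "offset": the shift along the world's x, y, z in m, a list of three; "spin": the turn about the world's z in rad. A call has 1 to 10 rows; each row shifts and turns the commanded pose from where the row before left it; what a row does not reach is not made up. A row lasts 1/10 s, in which the tool goes at most 50 mm and 8.59 degrees, less where a joint would pass 70% of its speed; a pose out of reach is approached as far as the arm can. A call with a gripper value outside its range is refused whole. The fingers move at their own pace and stop on an object; "squeeze" is the grip in N (left out, the last holds). Time passes only in rows, so rows that do not move let the fingers close. It gives the time, the measured TCP pose, the force, the opening and the grip force at its end, in the units of the state.
- sensors.sense(): the state, without advancing time (a new reading comes with each control period).
- eyes.get_image(name): name is "scene" or "top" or "wrist"; returns (picture, depth): 384x512x3 uint8, red, green, blue; 384x512 float32, m along the optical axis (not along the pixel's ray), 0 where there is no reading.
- eyes.get_calibration(name): a dict with "fovy" (degrees; the focal length in pixels is half the picture's height over the tangent of half this angle, whatever the lens; pixels are square), "cx", "cy" (the principal point, pixels), "R" (3x3) and "t" (3): a world point X has camera coordinates R X + t; the wrist camera has in their place "mount" (4x4, takes a point from camera to tool coordinates, whose origin is the TCP and whose axes are the flange's). Camera axes: x right, y down, z forward; pixel columns grow to the right and rows downward; lengths in m; the calibration is good to about 2 mm. A picture is of the moment at which its call begins: read the wrist's pose just before it. get_calibration takes no time and is no camera call.
- close_job(): hands the job in; it is judged then, once.
The state is a dict: "clock": time; "q": joint angles; "qd": joint speeds; "joint_torque": joint torques, N m; "eef_pos": TCP position; "eef_rot": TCP orientation; "ft_force": force on the tool from outside, world axes, zero at the start; "torque": the same for the moment, N m; "opening": opening from 0.0 (shut) to 1.0 (fully open); "gripper_force": force on a finger pad.
Only numpy, scipy, OpenCV 4.12 (cv2) and the standard library are available. Lean on these libraries where they do the work, as an engineer would, in place of code of your own. Each camera call takes 0.05 s, during which the arm holds its last target. There are 200 camera calls.

## Working session

There is one attempt and no reset: what is moved stays moved. The work goes in short steps, Python scripts to look and compute and a tool call to move; the robot and the scene stay as the last step left them, time stands still between calls to the robot, and variables do not carry over. Pictures are saved under pics/ and viewed, at most 10 in all, crops included, and the job is handed in when it is done.

Besides the shell and the picture viewer there is one more tool, called after "Emit:" by a JSON object that holds its "op" and its "data", one argument or row to a line. send_rows: Moves the arm, as the interface text tells. Its arguments: {"type":"object","properties":{"gripper":{"type":"array"},"offset":{"type":"array"},"spin":{"type":"array"},"squeeze":{"type":"number"}},"required":["gripper","offset","spin"]}

```bash
ls; mkdir -p pics
cat > h.py <<'E'
import numpy as np, cv2
from station import sensors, eyes, close_job, arm
from scipy.spatial.transform import Rotation as Ro
def K(name):
    c=eyes.get_calibration(name); f=192/np.tan(np.radians(c["fovy"])/2); return c,f
def to_world(name, uv, z=None, depth=None):
    """pixels -> world: onto plane z, or by depth"""
    c,f=K(name); uv=np.atleast_2d(uv).astype(float)
    d=np.c_[(uv[:,0]-c["cx"])/f,(uv[:,1]-c["cy"])/f,np.ones(len(uv))]
    if "mount" in c:
        s=sensors.sense(); T=np.eye(4); T[:3,:3]=Ro.from_euler('xyz',s["eef_rot"],degrees=True).as_matrix(); T[:3,3]=s["eef_pos"]
        M=T@np.array(c["mount"]); o=M[:3,3]; D=d@M[:3,:3].T
    else:
        R=np.array(c["R"]); o=-R.T@np.array(c["t"]); D=d@R
    k=(z-o[2])/D[:,2] if depth is None else depth
    return o+D*np.reshape(k,(-1,1))
E
python3 - <<'E'
from h import *
s=sensors.sense(); print({k:np.round(v,3).tolist() for k,v in s.items()})
for n in ("top","scene"):
    im,d=eyes.get_image(n); cv2.imwrite(f"pics/{n}0.png",im[:,:,::-1]); np.savez(f"{n}0.npz",im=im,d=d)
    print(n,{k:np.round(v,3).tolist() for k,v in eyes.get_calibration(n).items()})
a,b=[cv2.imread(f"pics/{n}0.png") for n in ("top","scene")]
E
```

```text
pics
{'clock': 0.0, 'q': [64.861, 22.872, 2.579, 88.115, -1.072, 69.149, -2.905], 'qd': [0.021, 0.109, -0.026, 0.032, 0.041, 0.021, 0.093], 'joint_torque': [-0.0, -47.512, 1.364, -25.422, 0.012, 0.009, 0.0], 'eef_pos': [0.216, -0.612, 0.247], 'eef_rot': [-179.888, 0.007, 19.475], 'ft_force': [0.577, -0.383, 0.411], 'torque': [0.04, -0.06, -0.028], 'gripper_force': 0.0, 'opening': 0.999}
top {'fovy': 42.698, 'cx': 253.168, 'cy': 191.706, 'R': [[-0.02, -1.0, 0.021], [-0.991, 0.017, -0.13], [0.13, -0.023, -0.991]], 't': [0.034, 0.632, 1.092]}
scene {'fovy': 43.971, 'cx': 258.815, 'cy': 200.33, 'R': [[-0.897, 0.442, 0.011], [0.359, 0.743, -0.564], [-0.258, -0.502, -0.826]], 't': [0.54, -0.217, 1.596]}
```

View pics/top0.png

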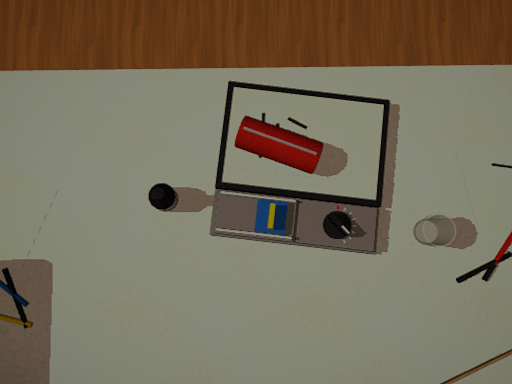

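View pics/scene0.png

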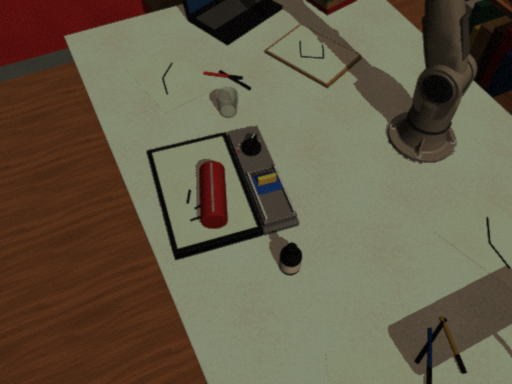

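The top view shows the power unit at the left (+y) with the yellow fin near (271,216), the dial near (337,225) and its red mark near (338,208). The bottle is at (162,197), the tumbler at (430,231) and the case at (280,145). Next I'll take an enlarged crop and measure.

Run:
```python
from h import *
z=np.load("top0.npz"); im=z["im"]; 
hsv=cv2.cvtColor(im,cv2.COLOR_RGB2HSV)
def rep(n,m,h):
    m=m.astype(np.uint8)
    c=max(cv2.findContours(m,0,2)[0],key=cv2.contourArea); r=cv2.minAreaRect(c)
    ctr=to_world("top",r[0],h)[0]; b=to_world("top",cv2.boxPoints(r),h)
    print(n,"px",np.round(r[0],1),"world",np.round(ctr,4),"edges",[(round(float(np.hypot(*e[:2])),4),round(float(np.degrees(np.arctan2(e[1],e[0]))),1)) for e in np.diff(b,axis=0)[:2]])
reg=np.zeros(im.shape[:2],bool); reg[185:260,205:385]=1
H,S,V=hsv[...,0],hsv[...,1],hsv[...,2]
rep("fin",reg&(H>20)&(H<35)&(S>130)&(V>80),.092)
rep("cover",reg&(((H>100)&(H<125)&(S>120))|((H>20)&(H<35)&(S>130)&(V>80))),.062)
rep("dial",reg&(V<50)&(np.arange(512)>318)&(np.arange(384)[:,None]>207),.058)
rep("redmark",reg&((H<8)|(H>172))&(S>120)&(np.arange(512)>318),.045)
lit=np.zeros_like(reg); lit[75:210,210:395]=1
rep("panel",lit&(V<50),.036)
rep("case",((H<8)|(H>172))&(S>150)&(V>80)&(np.arange(384)[:,None]<180)&(np.arange(384)[:,None]>100)&(np.arange(512)<340),.11)
rep("deck",reg&(S<70)&(V<150)&(V>50),.03)
cv2.imwrite("pics/crop.png",cv2.resize(im[180:260,205:390,::-1],None,fx=4.3,fy=4.3,interpolation=cv2.INTER_CUBIC))
```

```text
fin px [271.1 215.6] world [ 0.5723 -0.0142  0.092 ] edges [(0.0555, -7.7), (0.0114, -97.4)]
cover px [270.8 216.5] world [ 0.5727 -0.0154  0.062 ] edges [(0.0739, -7.9), (0.0677, -97.8)]
dial px [337.  224.5] world [ 0.5522 -0.1647  0.058 ] edges [(0.0637, -91.0), (0.061, 177.4)]
redmark px [338.  206.5] world [ 0.5943 -0.1713  0.045 ] edges [(0.0069, -2.4), (0.0046, -91.0)]
panel px [303.8 144.6] world [ 0.7428 -0.0985  0.036 ] edges [(0.2608, -7.3), (0.398, -97.8)]
case px [278.1 144.6] world [ 0.7267 -0.0324  0.11  ] edges [(0.0661, -20.4), (0.1883, -111.3)]
deck px [294.5 222. ] world [ 0.5615 -0.0717  0.03  ] edges [(0.419, -91.0), (0.172, 176.9)]
```

View pics/crop.png

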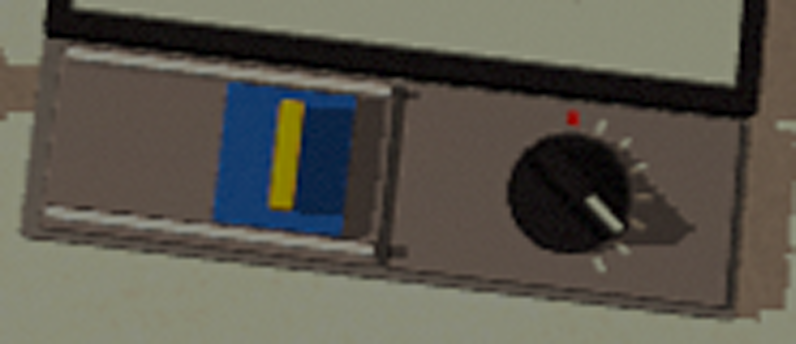

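The crop shows the cover nearly closed, with the fin at crop px (286,155). The white pointer on the dial goes lower-right from (588,198) to (622,232), roughly 2 rad from the red mark. I'll move above the dial and refine with the wrist camera.

Emit:
{"op": "send_rows", "data": {
  "gripper": [1,1,1,1,1,1,1,1,1,1],
  "offset": [
    [0.02,0.03,0],
    [0.02,0.03,0],
    [0.02,0.03,0],
    [0.02,0.03,0],
    [0.02,0.03,0],
    [0.02,0.03,0],
    [0.02,0.03,0],
    [0.02,0.03,0],
    [0.02,0.03,0],
    [0.02,0.03,0]
  ],
  "spin": [0.05,0.05,0.05,0.05,0.05,0.05,0.05,0.05,0.05,0.05]
}}

```text
clock: 1.1
eef_pos: [0.417, -0.3114, 0.2481]
eef_rot: [-180.0, 0.0, 48.2]
ft_force: [0.3, -0.7, 0.5]
opening: 0.999
gripper_force: 0.0
```

Emit:
{"op": "send_rows", "data": {
  "gripper": [1,1,1,1,1,1,1],
  "offset": [
    [0.027,0.03,0],
    [0.027,0.03,0],
    [0.027,0.03,0],
    [0.027,0.03,0],
    [0.027,0.027,0],
    [0,0,0],
    [0,0,0]
  ],
  "spin": [0.01,0.01,0.01,0.01,0.01,0,0]
}}

```text
clock: 1.8
eef_pos: [0.5517, -0.165, 0.2477]
eef_rot: [-179.9, 0.0, 51.1]
ft_force: [-0.9, -0.8, -0.0]
opening: 1.001
gripper_force: 0.0
```

Run:
```python
from h import *
im,d=eyes.get_image("wrist"); s=sensors.sense(); print(s["eef_pos"],s["eef_rot"],s["q"])
np.savez("w1.npz",im=im,d=d); cv2.imwrite("pics/w1.png",im[:,:,::-1])
c,f=K("wrist"); print(c)
```

```text
[ 0.55101451 -0.16643087  0.2477554 ] [-1.79950953e+02  7.59155443e-02  5.09677490e+01] [ 28.54046869  16.09619045 -19.5942707   98.03246612   5.84526329
  66.94720802 -31.67646925]
{'fovy': 70.34332415167374, 'cx': 253.96026414206366, 'cy': 187.52807152145954, 'mount': array([[ 9.99733044e-04, -9.61953223e-01, -2.73212367e-01,
         6.88442278e-02],
       [ 9.99999487e-01,  9.17118886e-04,  4.30094232e-04,
         1.54469215e-03],
       [-1.63162311e-04, -2.73212657e-01,  9.61953646e-01,
        -1.25117539e-01],
       [ 0.00000000e+00,  0.00000000e+00,  0.00000000e+00,
         1.00000000e+00]])}
```

View pics/w1.png

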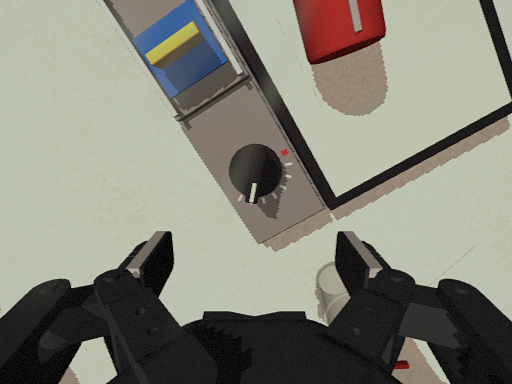

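The wrist view shows the dial at about (256,170), its white pointer at (253,192) and the red mark at (284,152). The bar is nearly along the image vertical, so it almost matches the tool x axis.

Run:
```python
from h import *
z=np.load("w1.npz"); im=z["im"]; d=z["d"]; H,S,V=cv2.split(cv2.cvtColor(im,cv2.COLOR_RGB2HSV))
vv,uu=np.mgrid[:384,:512]; P=to_world("wrist",np.c_[uu.ravel(),vv.ravel()],depth=d.ravel()).reshape(384,512,3)
reg=(np.hypot(uu-256,vv-170)<40)
def rect(n,m,h):
    m=(m*255).astype(np.uint8); c=max(cv2.findContours(m,0,2)[0],key=cv2.contourArea); r=cv2.minAreaRect(c)
    b=to_world("wrist",cv2.boxPoints(r),h); print(n,np.round(r[0],1),np.round(to_world("wrist",r[0],h)[0],4),[(round(float(np.hypot(*e[:2])),4),round(float(np.degrees(np.arctan2(e[1],e[0]))),1)) for e in np.diff(b,axis=0)[:2]])
print("z pct",np.percentile(P[...,2][reg],[1,10,50,90,99]))
rect("bar",reg&(P[...,2]>.078),.088)
rect("skirt",reg&(V<75),.058)
rect("pointer",reg&(V>130)&(S<60)&(P[...,2]>.078),.088)
rect("red",((H<8)|(H>172))&(S>120)&(np.hypot(uu-284,vv-152)<8),.045)
rect("fin",(H>20)&(H<35)&(S>130)&(V>80)&(uu<220)&(vv<100)&(P[...,2]>.08),.092)
for m,n in ((reg&(P[...,2]>.078),"bar"),(reg&(P[...,2]>.078)&(V>130),"ptr"),((H>20)&(H<35)&(S>130)&(uu<220)&(vv<100)&(P[...,2]>.08),"fin")): print(n,P[m].mean(0),m.sum())
```

```text
z pct [0.0431466  0.04401257 0.04580208 0.08712801 0.0889392 ]
bar [254.9 175.7] [ 0.5535 -0.1673  0.088 ] [(0.0604, 41.0), (0.0138, -48.9)]
skirt [255.4 170.2] [ 0.5537 -0.1681  0.058 ] [(0.0604, -3.0), (0.0632, -92.0)]
pointer [252.4 192.1] [ 0.5399 -0.1798  0.088 ] [(0.0214, 40.6), (0.0045, -49.9)]
red [284. 152.] [ 0.5929 -0.1746  0.045 ] [(0.0074, -12.1), (0.0055, -100.9)]
fin [172.2  42.7] [ 0.5742 -0.0192  0.092 ] [(0.054, -7.7), (0.0104, -92.3)]
bar [ 0.55435161 -0.16614969  0.09413418] 723
ptr [ 0.54314203 -0.17594691  0.1047206 ] 87
fin [ 0.56911432 -0.01787449  0.09140208] 542
```

Emit:
{"op": "send_rows", "data": {
  "gripper": [1,1,1,1,1,1,0.6,0.6,0.6],
  "offset": [
    [0.002,0,-0.02],
    [0,0,-0.03],
    [0,0,-0.03],
    [0,0,-0.02],
    [0,0,-0.02],
    [0,0,-0.02],
    [0,0,-0.015],
    [0,0,-0.012],
    [0,0,0]
  ],
  "spin": [-0.09,-0.085,0,0,0,0,0,0,0]
}}

```text
clock: 2.75
eef_pos: [0.5522, -0.1664, 0.0798]
eef_rot: [-179.9, 0.1, 40.9]
ft_force: [0.3, -0.4, 0.7]
opening: 0.603
gripper_force: 0.0
```

Emit:
{"op": "send_rows", "data": {
  "gripper": [0,0,0,0,0,0],
  "offset": [
    [0,0,0],
    [0,0,0],
    [0,0,0],
    [0,0,0],
    [0,0,0],
    [0,0,0]
  ],
  "spin": [0,0,0,0,0,0],
  "squeeze": 20
}}

```text
clock: 3.35
eef_pos: [0.5536, -0.165, 0.0825]
eef_rot: [-180.0, -0.0, 41.0]
ft_force: [-3.8, 1.2, 6.2]
opening: 0.161
gripper_force: 24.1
```

Emit:
{"op": "send_rows", "data": {
  "gripper": [0,0,0,0,0,0,0,0,0,0],
  "offset": [
    [0,0,0.003],
    [0,0,0],
    [0,0,0],
    [0,0,0],
    [0,0,0],
    [0,0,0],
    [0,0,0],
    [0,0,0],
    [0,0,0],
    [0,0,0]
  ],
  "spin": [0.1,0.12,0.12,0.12,0.12,0.12,0.12,0.12,0.12,0.12]
}}

```text
clock: 4.35
eef_pos: [0.5519, -0.1646, 0.0827]
eef_rot: [-179.9, -0.2, 108.9]
ft_force: [-1.5, 3.1, -7.8]
opening: 0.159
gripper_force: 22.6
```

Emit:
{"op": "send_rows", "data": {
  "gripper": [0,0,0,0,0,0,0,0,0],
  "offset": [
    [0,0,0],
    [0,0,0],
    [0,0,0],
    [0,0,0],
    [0,0,0],
    [0,0,0],
    [0,0,0],
    [0,0,0],
    [0,0,0]
  ],
  "spin": [0.12,0.12,0.12,0.12,0.12,0.12,0.12,0.1,0]
}}

```text
clock: 5.25
eef_pos: [0.551, -0.1657, 0.0827]
eef_rot: [-180.0, -0.3, 162.4]
ft_force: [-4.1, 1.5, -6.7]
opening: 0.158
gripper_force: 22.7
```

Run:
```python
from h import *
s=sensors.sense(); print({k:np.round(v,3).tolist() for k,v in s.items()})
```

```text
{'clock': 5.25, 'q': [46.319, 31.699, -44.185, 106.338, 27.11, 53.355, 62.02], 'qd': [-0.809, -0.34, 0.821, 0.115, -0.645, -0.2, -3.485], 'joint_torque': [0.339, -47.096, -9.887, -24.097, 0.502, -0.98, 0.344], 'eef_pos': [0.551, -0.166, 0.083], 'eef_rot': [-179.977, -0.318, 162.406], 'ft_force': [-4.09, 1.497, -6.736], 'torque': [0.216, 0.694, 0.033], 'gripper_force': 22.735, 'opening': 0.158}
```

Emit:
{"op": "send_rows", "data": {
  "gripper": [0,0,0,0,0,0],
  "offset": [
    [0,0,0],
    [0,0,0],
    [0,0,0],
    [0,0,0],
    [0,0,0],
    [0,0,0]
  ],
  "spin": [0.08,0.06,0.03,0.03,0,0]
}}

```text
clock: 5.85
eef_pos: [0.551, -0.1659, 0.0828]
eef_rot: [180.0, -0.3, 173.6]
ft_force: [-5.5, 0.3, -9.7]
opening: 0.161
gripper_force: 26.0
```

Run:
```python
from h import *
s=sensors.sense(); print({k:np.round(v,3).tolist() for k,v in s.items()})
```

```text
{'clock': 5.85, 'q': [48.069, 32.55, -46.686, 106.275, 28.856, 54.112, 71.874], 'qd': [-0.162, 0.059, 0.052, 0.01, 0.114, -0.071, -0.015], 'joint_torque': [-0.6, -48.386, -11.704, -25.37, 0.91, -1.443, 0.567], 'eef_pos': [0.551, -0.166, 0.083], 'eef_rot': [179.971, -0.332, 173.646], 'ft_force': [-5.465, 0.346, -9.651], 'torque': [0.274, 1.013, -0.585], 'gripper_force': 26.049, 'opening': 0.161}
```

The z moment jumped to -0.59 N m, so the dial is on its stop. I'll release, lift and check.

Emit:
{"op": "send_rows", "data": {
  "gripper": [0,0,1,1,1,1,1,1,1,1],
  "offset": [
    [0,0,0],
    [0,0,0],
    [0,0,0],
    [0,0,0],
    [0,0,0],
    [0,0,0.02],
    [0,0,0.03],
    [0,0,0.04],
    [0,0,0.04],
    [-0.02,0.03,0]
  ],
  "spin": [0.015,0,-0.015,0,0,0,0,0,0,0]
}}

```text
clock: 6.85
eef_pos: [0.5403, -0.1396, 0.2211]
eef_rot: [-179.9, 0.9, 173.5]
ft_force: [0.2, 0.4, -0.5]
opening: 1.0
gripper_force: 0.0
```

Emit:
{"op": "send_rows", "data": {
  "gripper": [1,1,1,1,1,1],
  "offset": [
    [0.01,0.03,0],
    [0.01,0.03,0],
    [0.01,0.03,0],
    [0.01,0.03,0],
    [0,0,0],
    [0,0,0]
  ],
  "spin": [-0.03,0,0,0,0,0]
}}

```text
clock: 7.45
eef_pos: [0.5746, -0.0148, 0.2153]
eef_rot: [180.0, 0.1, 172.3]
ft_force: [0.4, 0.1, 1.0]
opening: 0.998
gripper_force: 0.0
```

Run:
```python
from h import *
s=sensors.sense(); print({k:np.round(v,3).tolist() for k,v in s.items()})
for n in ("wrist","top"):
    im,d=eyes.get_image(n); np.savez(n+"2.npz",im=im,d=d); cv2.imwrite(f"pics/{n}2.png",im[:,:,::-1])
```

```text
{'clock': 7.45, 'q': [38.928, 24.029, -53.8, 99.899, 21.009, 66.676, 61.328], 'qd': [1.827, 0.035, 1.867, 0.666, 0.338, 0.307, 0.129], 'joint_torque': [-1.52, -37.786, -9.306, -23.444, -0.138, -0.09, -0.014], 'eef_pos': [0.575, -0.015, 0.215], 'eef_rot': [179.99, 0.137, 172.294], 'ft_force': [0.369, 0.105, 1.027], 'torque': [-0.051, -0.058, 0.005], 'gripper_force': 0.0, 'opening': 0.998}
```

View pics/wrist2.png

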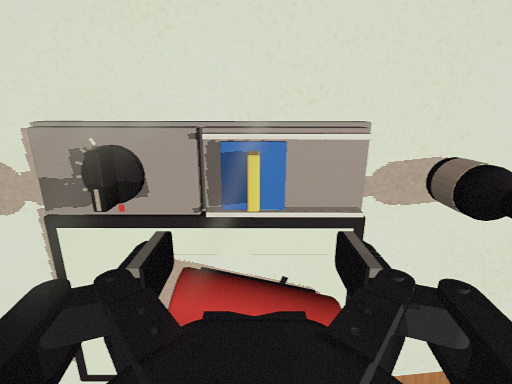

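The wrist view shows the dial pointer at (97,200) beside the red mark (121,208), offset by parallax. The fin is at (253,181) and the bottle at right (470,190). I'll measure the pointer angle, the fin and the bottle.

Run:
```python
from h import *
z=np.load("wrist2.npz"); im=z["im"]; d=z["d"]; H,S,V=cv2.split(cv2.cvtColor(im,cv2.COLOR_RGB2HSV))
vv,uu=np.mgrid[:384,:512]; P=to_world("wrist",np.c_[uu.ravel(),vv.ravel()],depth=d.ravel()).reshape(384,512,3)
def rect(n,m,h):
    m=(m*255).astype(np.uint8); c=max(cv2.findContours(m,0,2)[0],key=cv2.contourArea); r=cv2.minAreaRect(c)
    b=to_world("wrist",cv2.boxPoints(r),h); print(n,np.round(r[0],1),np.round(to_world("wrist",r[0],h)[0],4),[(round(float(np.hypot(*e[:2])),4),round(float(np.degrees(np.arctan2(e[1],e[0]))),1)) for e in np.diff(b,axis=0)[:2]])
reg=(uu>75)&(uu<150)&(vv>140)&(vv<215)
rect("skirt",reg&(V<60),.058)
rect("pointer",(uu>90)&(uu<108)&(vv>180)&(vv<215)&(V>110)&(S<70)&(P[...,2]>.07),.088)
rect("red",((H<8)|(H>172))&(S>120)&(np.hypot(uu-121,vv-208)<9),.045)
Y=(H>20)&(H<35)&(S>130)&(V>80)&(uu>230)&(uu<275)&(vv>145)&(vv<215)
rect("fin",Y&(P[...,2]>.09),.092); rect("finall",Y,.092)
B=(H>100)&(H<125)&(S>120)&(uu>200)&(uu<300)&(vv>135)&(vv<215)
rect("cover",B|Y,.062); q=P[B|Y]; print("z",np.percentile(P[B][:,2],[5,50,95]),np.percentile(P[Y][:,2],[5,50,95]))
t=np.load("top2.npz"); 
z0=np.load("top0.npz"); h0=cv2.cvtColor(z0["im"],cv2.COLOR_RGB2HSV)
m=(h0[...,2]<60)&(uu>140)&(uu<185)&(vv>175)&(vv<215); c=max(cv2.findContours(m.astype(np.uint8),0,2)[0],key=cv2.contourArea); print("bottle",to_world("top",cv2.minAreaRect(c)[0],.10),cv2.minAreaRect(c))
```

```text
skirt [113.5 178.6] [ 0.5556 -0.167   0.058 ] [(0.0688, 106.2), (0.0523, 11.8)]
pointer [ 97.  199.6] [ 0.5686 -0.1718  0.088 ] [(0.0044, 91.7), (0.0221, -7.7)]
red [121. 208.] [ 0.5928 -0.1754  0.045 ] [(0.0069, 82.2), (0.0074, -15.3)]
fin [253. 183.] [ 0.5717 -0.0189  0.092 ] [(0.0545, 171.8), (0.0091, 82.2)]
finall [253.  181.5] [ 0.5702 -0.0187  0.092 ] [(0.0091, 82.2), (0.0573, -7.6)]
cover [270.  175.5] [ 0.5739 -0.0015  0.062 ] [(0.0324, 82.1), (0.0721, -6.0)]
z [0.05970697 0.0608424  0.06199424] [0.08966093 0.0907828  0.09197085]
bottle [[0.61689107 0.22006955 0.1       ]] ((163.1000213623047, 196.8000030517578), (29.516096115112305, 25.491174697875977), 26.56505012512207)
```

The pointer is at -7.7°, which is dial angle 0. Next I'll grip the fin and slide the cover open.

Emit:
{"op": "send_rows", "data": {
  "gripper": [0.5,0.5,0.5,0.5,0.5,0.5,0.5,0.5],
  "offset": [
    [-0.003,-0.003,0],
    [0,0,-0.03],
    [0,0,-0.03],
    [0,0,-0.03],
    [0,0,-0.02],
    [0,0,-0.01],
    [0,0,-0.007],
    [0,0,0]
  ],
  "spin": [0,0,0,0,0,0,0,0]
}}

```text
clock: 8.35
eef_pos: [0.5706, -0.0194, 0.0872]
eef_rot: [-180.0, -0.0, 172.1]
ft_force: [-0.6, -0.1, 0.7]
opening: 0.5
gripper_force: 0.0
```

Emit:
{"op": "send_rows", "data": {
  "gripper": [0,0,0,0,0,0],
  "offset": [
    [0,0,0],
    [0,0,0],
    [0,0,0],
    [0,0,0],
    [0,0,0],
    [0,0,0]
  ],
  "spin": [0,0,0,0,0,0]
}}

```text
clock: 8.95
eef_pos: [0.5716, -0.0184, 0.0885]
eef_rot: [180.0, 0.1, 172.2]
ft_force: [-1.0, 1.2, 5.6]
opening: 0.128
gripper_force: 26.3
```

Emit:
{"op": "send_rows", "data": {
  "gripper": [0,0,0,0,0,0,0,0,0],
  "offset": [
    [0.0013,0.01,0],
    [0.0014,0.01,0],
    [0.0013,0.01,0],
    [0.0014,0.01,0],
    [0.0013,0.01,0],
    [0.0014,0.01,0],
    [0.0007,0.005,0],
    [0.0005,0.004,0],
    [0,0,0]
  ],
  "spin": [0,0,0,0,0,0,0,0,0]
}}

```text
clock: 9.85
eef_pos: [0.5811, 0.0508, 0.0886]
eef_rot: [180.0, 0.1, 172.2]
ft_force: [-0.1, 0.1, 6.0]
opening: 0.138
gripper_force: 26.3
```

Emit:
{"op": "send_rows", "data": {
  "gripper": [0.5,0.5,0.5,0.5,0.5,0,0,0,0,0],
  "offset": [
    [0,0,0],
    [0,0,0],
    [0,0,0.03],
    [0,0,0.04],
    [0,0,0.04],
    [-0.003,-0.024,0],
    [-0.003,-0.024,0],
    [-0.003,-0.024,0],
    [0,0,0],
    [0,0,0]
  ],
  "spin": [0,0,0,0,0,0,0,0,0,0]
}}

```text
clock: 10.85
eef_pos: [0.5706, -0.0222, 0.1969]
eef_rot: [180.0, -0.0, 172.1]
ft_force: [0.1, 0.5, -0.0]
opening: -0.002
gripper_force: 0.0
```

Run:
```python
from h import *
print(arm.tip_extent)
s=sensors.sense(); print(s["eef_pos"],s["eef_rot"],s["opening"],s["ft_force"])
im,d=eyes.get_image("wrist"); np.savez("w3.npz",im=im,d=d); cv2.imwrite("pics/w3.png",im[:,:,::-1])
H,S,V=cv2.split(cv2.cvtColor(im,cv2.COLOR_RGB2HSV)); vv,uu=np.mgrid[:384,:512]
def rect(n,m,h):
    cs=[c for c in cv2.findContours((m*255).astype(np.uint8),0,2)[0] if cv2.contourArea(c)>80]
    for c in cs:
        r=cv2.minAreaRect(c); print(n,np.round(r[0],1),np.round(r[1],1),np.round(to_world("wrist",r[0],h)[0],4))
rect("red",((H<8)|(H>172))&(S>120),.053)
rect("fin",(H>20)&(H<35)&(S>130)&(V>80),.092)
```

```text
0.017
[ 0.57062622 -0.02224668  0.19691597] [ 1.79974079e+02 -4.81234778e-02  1.72078643e+02] -0.0022613952926447693 [ 0.10160852  0.51105867 -0.00210679]
red [254. 305.] [20. 12.] [ 0.7201 -0.0423  0.053 ]
red [255. 181.] [32. 32.] [ 0.572  -0.0211  0.053 ]
fin [333.3 189.5] [20.4 63.3] [0.5791 0.0473 0.092 ]
```

View pics/w3.png

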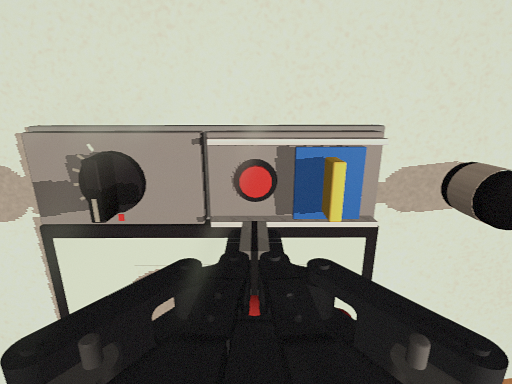

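The button is fully uncovered at (255,181) and the cover is open to the right. I'll press the button.

Emit:
{"op": "send_rows", "data": {
  "gripper": [0,0,0,0,0,0,0,0],
  "offset": [
    [0.001,0.001,-0.03],
    [0,0,-0.04],
    [0,0,-0.03],
    [0,0,-0.02],
    [0,0,-0.007],
    [0,0,-0.004],
    [0,0,-0.003],
    [0,0,0]
  ],
  "spin": [0,0,0,0,0,0,0,0]
}}

```text
clock: 11.7
eef_pos: [0.5723, -0.0195, 0.0645]
eef_rot: [179.9, 0.0, 172.2]
ft_force: [-1.6, 1.4, 4.4]
opening: -0.002
gripper_force: 2.3
```

Emit:
{"op": "send_rows", "data": {
  "gripper": [0,0,0,0,0],
  "offset": [
    [0,0,-0.0015],
    [0,0,-0.0015],
    [0,0,0],
    [0,0,0],
    [0,0,0]
  ],
  "spin": [0,0,0,0,0]
}}

```text
clock: 12.2
eef_pos: [0.5726, -0.0196, 0.0639]
eef_rot: [-180.0, 0.1, 172.2]
ft_force: [-8.4, 1.1, 18.4]
opening: -0.003
gripper_force: 9.5
```

At 18 N the button is bottomed. I'll lift and go back to the fin.

Emit:
{"op": "send_rows", "data": {
  "gripper": [0,0,0,0.5,0.5,0.5,0.5,0.5],
  "offset": [
    [0,0,0.015],
    [0,0,0.03],
    [0,0,0.04],
    [0,0,0.032],
    [0.003,0.025,0],
    [0.003,0.025,0],
    [0.002,0.021,0],
    [0,0,0]
  ],
  "spin": [0,0,0,0,0,0,0,0]
}}

```text
clock: 13.0
eef_pos: [0.5808, 0.0543, 0.1792]
eef_rot: [179.8, 0.2, 172.5]
ft_force: [-0.3, 0.2, 0.4]
opening: 0.5
gripper_force: 0.0
```

Emit:
{"op": "send_rows", "data": {
  "gripper": [0.5,0.5,0.5,0.5,0.5,0,0,0,0,0],
  "offset": [
    [0,0,-0.03],
    [0,0,-0.03],
    [0,0,-0.02],
    [0,0,-0.009],
    [0,0,0],
    [0,0,0],
    [0,0,0],
    [0,0,0],
    [0,0,0],
    [0,0,0]
  ],
  "spin": [0,0,0,0,0,0,0,0,0,0]
}}

```text
clock: 14.0
eef_pos: [0.5811, 0.0503, 0.0898]
eef_rot: [180.0, 0.2, 172.2]
ft_force: [-0.7, 0.4, 6.2]
opening: 0.136
gripper_force: 26.2
```

Emit:
{"op": "send_rows", "data": {
  "gripper": [0,0,0,0,0,0,0,0,0,0],
  "offset": [
    [-0.0013,-0.01,0],
    [-0.0014,-0.01,0],
    [-0.0013,-0.01,0],
    [-0.0014,-0.01,0],
    [-0.0013,-0.01,0],
    [-0.0014,-0.01,0],
    [-0.0007,-0.005,0],
    [-0.0006,-0.004,0],
    [-0.0005,-0.004,0],
    [0,0,0]
  ],
  "spin": [0,0,0,0,0,0,0,0,0,0]
}}

```text
clock: 15.0
eef_pos: [0.5713, -0.0214, 0.0898]
eef_rot: [179.8, 0.2, 172.2]
ft_force: [0.3, 3.8, 6.3]
opening: 0.135
gripper_force: 26.2
```

Emit:
{"op": "send_rows", "data": {
  "gripper": [0,0,0,0],
  "offset": [
    [-0.0002,-0.0015,0],
    [-0.0002,-0.0015,0],
    [0,0,0],
    [0,0,0]
  ],
  "spin": [0,0,0,0]
}}

```text
clock: 15.4
eef_pos: [0.5713, -0.0215, 0.0899]
eef_rot: [179.6, 0.2, 172.3]
ft_force: [1.3, 8.7, 4.3]
opening: 0.13
gripper_force: 26.0
```

Emit:
{"op": "send_rows", "data": {
  "gripper": [0.5,0.5,0.5,0.5,0.5,0.5,0.5,0.5],
  "offset": [
    [0,0,0],
    [0,0,0],
    [0,0,0],
    [0,0,0.03],
    [0,0,0.04],
    [0,0,0.04],
    [0,0,0],
    [0,0,0]
  ],
  "spin": [0,0,0,0,0,0,0,0]
}}

```text
clock: 16.2
eef_pos: [0.5699, -0.0267, 0.1989]
eef_rot: [-179.9, 0.1, 172.1]
ft_force: [0.0, 0.1, -0.5]
opening: 0.498
gripper_force: 0.0
```

Run:
```python
from h import *
s=sensors.sense(); print(s["eef_pos"],s["eef_rot"],s["opening"],s["ft_force"])
im,d=eyes.get_image("wrist"); cv2.imwrite("pics/w4.png",im[:,:,::-1])
H,S,V=cv2.split(cv2.cvtColor(im,cv2.COLOR_RGB2HSV)); vv,uu=np.mgrid[:384,:512]
vv,uu=np.mgrid[:384,:512]; P=to_world("wrist",np.c_[uu.ravel(),vv.ravel()],depth=d.ravel()).reshape(384,512,3)
def rect(n,m,h):
    for c in cv2.findContours((m*255).astype(np.uint8),0,2)[0]:
        if cv2.contourArea(c)<30: continue
        r=cv2.minAreaRect(c); b=to_world("wrist",cv2.boxPoints(r),h)
        print(n,np.round(r[0],1),np.round(r[1],1),np.round(to_world("wrist",r[0],h)[0],4),[(round(float(np.hypot(*e[:2])),4),round(float(np.degrees(np.arctan2(e[1],e[0]))),1)) for e in np.diff(b,axis=0)[:2]])
rect("fin",(H>20)&(H<35)&(S>130)&(V>80),.092)
rect("pointer",(uu<160)&(vv>170)&(vv<230)&(V>110)&(S<70)&(P[...,2]>.07),.088)
```

```text
[ 0.56986717 -0.02670195  0.1989098 ] [-1.79946715e+02  7.57872280e-02  1.72101800e+02] 0.4976115949987824 [ 0.01581291  0.13256994 -0.4743598 ]
fin [260.5 189. ] [62. 11.] [ 0.5683 -0.0221  0.092 ] [(0.0094, 82.2), (0.0569, -7.2)]
pointer [101.6 209.1] [22.7  4.8] [ 0.5686 -0.169   0.088 ] [(0.0044, 91.9), (0.0218, -7.4)]
```

View pics/w4.png

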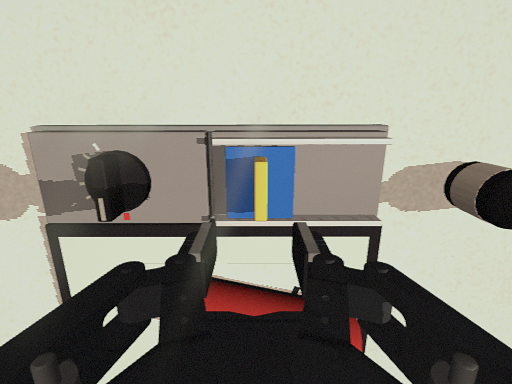

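The cover is over the button: the fin at (260,189) is at y = -0.022 and the button was at y = -0.021. It was pushed against its stop, and the dial pointer still reads about -7.5°, which is its stop. The bottle and case look undisturbed, so I'm handing in.

```bash
python3 -c "
from h import *
print(close_job())"
```

```text
the job is handed in; nothing more can be done
None
```

I handed the job in at about 16 s: dial at its anticlockwise stop, button pressed to the bottom and released, cover pushed closed against its stop, and the bottle, tumbler and case not touched; no verdict was shown.

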